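# Unlock the sample cabinet with its square key and open the door

### The job

Take the T-handled key from the blue holder, push its square tip fully home into the square socket of the lock on top of the small sample cabinet, and with the key turn the lock clockwise to its stop. Stand the squat glass jar that blocks the door's swing elsewhere on the bench, so that the door never touches it, and once the lock is turned, not before, swing the door open by its handle to about a right angle. Leave the key standing in the turned lock, the jar upright and the door open, and do not shift or knock over anything else.

Things in the scene. Friction and masses are not known exactly. Their poses are not given: they have to be found in the camera images.
- key: Square-drive T-handled key, 72 mm tall, 0.12 kg, upright (tip down) in one hole of the holder. Origin at the tip's lower end, z up the axis. Steel tip 12 x 12 mm (sides along x and y), z=0 to 24, its lowest 6 mm rounded; disc collar 34 mm across, z=24 to 30, resting on the holder; neck 14 mm across up to z=42; black handle bar z=42 to 72, 56 mm long along x, 16 mm thick along y (grip across y).
- holder: Blue plastic block fixed to the bench, 70 mm (x) x 220 mm (y) x 45 mm high, origin at the centre of its underside, z up. Three round holes, 25 mm across and 40 mm deep, in a row along its y at y=-70, 0, +70 mm hold the key, the screwdriver and the tube in any order.
- cabinet: Grey steel cabinet fixed to the bench, 160 mm deep (x) x 200 mm wide (y) x 150 mm high, origin at the centre of its underside; front (white door) faces its -x. The lock sits on its top, on a vertical axis at x=-30, y=+35 mm.
- lock_socket (a point): Centre of the mouth of the lock's square socket, 184 mm above the bench; z up, x and y along the square's sides; turns with the lock, a captive steel knob 30 mm high, 46 mm across, with a pointer lug along -x at its foot. Socket 14 x 14 mm, 27 mm deep, open upwards: the key is home when its collar lies on the knob's face (tip end 24 mm below the mouth).
- lock (a joint): Angle of the lock (rad), growing clockwise seen from above; 0 = locked (pointer towards the door), 1.5 = stop, unlocked (pointer to the cabinet's +y side). It starts between 0 and 0.4 and stays where it is left (about 0.12 N m of friction).
- door (a joint): Opening angle of the door (rad): 0 = shut, 1.57 = at a right angle to the front, stop at 1.75. It stays where it is left.
- door_handle (a point): Grip point of the door handle, 135 mm above the bench: a vertical round steel bar 14 mm across, its upper part free from z=105 to 150 mm above the bench, so it can be pinched from above. Its axis stands 40 mm in front of the door's face (33 mm free gap). The frame turns with the door: -x points out of the door's face, y along the door away from the hinge.
- door_hinge (a point): Point on the door's vertical hinge axis at the right (-y) front edge of the cabinet, 135 mm above the bench. In this frame the handle lies at x=-52, y=+155 mm; the door (196 mm wide, 12 mm thick, 0.6 kg) swings out towards -x of the cabinet, anticlockwise seen from above.
- screwdriver: Bystander: round black-handled screwdriver, 112 mm long, handle 26 mm across, standing in the holder, top 119 mm above the bench. Origin at its tip.
- tube: Bystander: clear sample tube with white cap, 25 mm across, 104 mm tall, standing in the holder. Origin at its bottom.
- jar: Squat glass jar with a white screw lid, upright, 54 mm across, 85 mm tall, 0.18 kg, standing on the bench close in front of the cabinet door, in its swing. Origin at the centre of its underside.
- amber_bottle: Bystander: wide amber jar-shaped bottle, 72 mm across, 110 mm tall, beside the cabinet. Origin at the centre of its underside.
- flask: Bystander: white plastic bottle, 68 mm across, 170 mm tall, on the other side of the cabinet. Origin at the centre of its underside.
- dish: Bystander: flat round dish, 58 mm across, 18 mm high, lying on the cabinet's top. Origin at the centre of its underside.
- beaker: Bystander: clear beaker, 72 mm across, 90 mm tall, beyond the holder. Origin at the centre of its underside.
- tip_box: Bystander: yellow pipette-tip box, 85 x 120 x 45 mm high, to the right of the cabinet's door. Origin at the centre of its underside.
Things that resemble listed ones, but are neither listed nor needed, are in the scene too. There is more than one size of the key; the one meant has the size given above.

How it is judged:
On the way, in this order (a step that is already met when the one before it is completed fails the run):
1. the key's tip is home in the lock's socket (z of key in the frame of lock_socket below -0.019 m and horizontal distance between key and lock_socket below 0.005 m and angle between key's own z axis and vertical below 0.12 rad), for 0.2 s.
2. the lock is turned to its stop with the key in it (all of step 1 and value of joint lock above 1.35 rad), for 0.2 s.
3. the door is swung open (value of joint door above 1.2 rad), for 0.2 s.
At the end, for the whole second after the job is handed in: Key standing in the lock (tip 19 mm deep or more, within 5 mm of the axis, tilt under 0.12 rad), lock past 1.35 rad, door open past 1.2 rad, jar upright (tilt under 0.1 rad) on the bench (underside below 10 mm) over 50 mm from its start; door, key and jar at rest (all of step 2 and angle between jar's own z axis and vertical below 0.1 rad and height (world z) of jar below 0.01 m and distance of jar from where it was at the start of the episode above 0.05 m and linear speed of each of jar, key below 0.02 m/s and value of joint door above 1.2 rad and velocity of joint door between -0.05 and 0.05 rad/s); the robot touches nothing.
It fails at once if the door is pulled (past 0.08 rad) before the lock is turned (1.35 rad) (value of joint door above 0.08 rad and value of joint lock below 1.35 rad).
It fails at once if the door strikes the jar (over 1 N) (contact force between door and jar above 1 N).
It fails at once if the jar is tipped (angle between jar's own z axis and vertical above 0.5 rad).
It fails at once if another thing on the bench is shifted by more than 30 mm or tipped over (distance of any of screwdriver, tube, amber_bottle, flask, dish, beaker, tip_box from where it was at the start of the episode above 0.03 m or angle between any of screwdriver, tube, amber_bottle, flask, dish, beaker, tip_box's own z axis and vertical above 0.5 rad).
It also fails if it takes over 72 s, if anything falls off the work surface, if the arm or the gripper's body presses on something with over 40 N, if the wrist force passes 120 N, or if a joint passes its speed limit or range.

### The arm

A 6-joint arm with a two-finger parallel gripper is mounted at the origin on the work surface. World frame = base frame: x ahead of the robot, y to its left, z up, the work surface at z = 0. Lengths are in m, angles in rad, forces in N, time in s.
With the tool pointing down it reaches from about 0.375 to 0.9 m from the base axis. Payload 3.1 kg.
Tool frame: the origin (TCP) lies at the very end of the fingers, on their centre line; the grasp point (between the pads) lies 19 mm behind it; z points along the fingers, y is the line along which they close (so a half turn about z gives the same grasp; the last joint's range is limited). The gripper opens to 85 mm and grips with 20 to 120 N. Pads are 22 mm wide; open, the fingers measure 114 mm over their backs; the gripper's body (76 mm by 85 mm) begins 54 mm behind the grasp point. The pads swing forward as they close: fully open they stand 13 mm farther back than shut.
Start: joints at [-1.429, 0.527, 1.433, -0, 1.181, -0.178], TCP at [0.197, -0.593, 0.231] pointing down, gripper open.
Joint ranges: [-3.08, 3.08], [-0.75, 2.2], [0.22, 2.44], [-1.43, 4.57], [0, 2.65], [-2.85, 2.85]. Speed limits (rad/s): [2.79, 2.79, 3.14, 3.14, 3.14, 3.14].

### API

Orientations are given as a unit quaternion [x, y, z, w].
In Python, from station import manip, vision gives the robot as it stands.
- The arm moves only by the tool drive_tool, never from a script. Its argument "deltas" is a list that holds one entry, the list of rows, each a list of 4 numbers: the shift along the tool's x, y, z in mm, then the turn about the tool's z in rad. A call has 1 to 5 rows; each row is the pose to reach, as a shift and turn from the pose commanded when the call began, along the tool's axes at that moment; what a row does not reach only later rows make up. A row lasts 1/12 s, in which the tool goes at most 41.7 mm and 7.16 degrees, less where a joint would pass 70% of its speed; a pose out of reach is approached as far as the arm can. A call with a gripper value outside its range is refused whole. "jaw" is the finger opening in mm, from 0 to 85.4, set as the call begins (left out, the last holds). The fingers move at their own pace and stop on an object; "force" is the grip in N (left out, the last holds). Time passes only in rows, so rows that repeat a pose let the fingers close. It gives the time, the measured TCP pose, the force, the opening and the grip force at its end, in the units of the state.
- manip.sense(): the state, without advancing time (a new reading comes with each control period).
- vision.snapshot(name): name is "side" or "top"; returns the picture (420x560x3 uint8, red, green, blue); there is no depth.
- vision.camera_model(name): a dict with "camera_matrix" (3x3 intrinsics, pixels), "D" ([k1, k2, p1, p2, k3] as OpenCV has them; the pictures are not rectified), "rvec" (rotation vector, rad) and "tvec" (3), from world to camera coordinates, as OpenCV has them. Camera axes: x right, y down, z forward; pixel columns grow to the right and rows downward; lengths in m; the calibration is good to about 2 mm. A picture is of the moment at which its call begins. camera_model takes no time and is no camera call.
- manip.sign_off(): hands the job in; it is judged then, once.
The state is a dict: "t": time; "q": joint angles; "qd": joint speeds; "tau": joint torques, N m; "tcp_pos": TCP position; "tool_rot": TCP orientation; "force": force on the tool from outside, world axes, zero at the start; "ft_torque": the same for the moment, N m; "finger_gap": opening from 0.0 (shut) to 1.0 (fully open); "gripper_force": force on a finger pad.
Only numpy, scipy, OpenCV 4.12 (cv2) and the standard library are available. Lean on these libraries where they do the work, as an engineer would, in place of code of your own. Each camera call takes 0.05 s, during which the arm holds its last target. There are 200 camera calls.

## Working session

There is one attempt and no reset: what is moved stays moved. The work goes in short steps, Python scripts to look and compute and a tool call to move; the robot and the scene stay as the last step left them, time stands still between calls to the robot, and variables do not carry over. Pictures are saved under pics/ and viewed, at most 13 in all, crops included, and the job is handed in when it is done.

Besides the shell and the picture viewer there is one more tool, called after "Call:" by a JSON object that holds its "name" and its "arguments". drive_tool: Moves the arm, as the interface text tells. Its arguments: {"type":"object","properties":{"deltas":{"type":"array"},"jaw":{"type":"number"},"force":{"type":"number"}},"required":["deltas"]}

```bash
mkdir -p pics; ls; python3 - <<'E'
from station import manip, vision
import cv2
for n in("side","top"):
    im=vision.snapshot(n); cv2.imwrite(f"pics/{n}0.png",im[:,:,::-1])
    c=vision.camera_model(n)
    import numpy as np
    R=cv2.Rodrigues(np.array(c["rvec"],float))[0]; print(n,c["camera_matrix"],c["D"],"pos",-R.T@np.array(c["tvec"]).ravel(), R[2])
print(manip.sense())
E
```

```text
pics
side [[407.72529673   0.         278.05433225]
 [  0.         407.72529673 213.16490429]
 [  0.           0.           1.        ]] [-0.08077267  0.          0.          0.          0.        ] pos [0.23988948 0.70723597 0.81735766] [ 0.25150219 -0.68552817 -0.683226  ]
top [[414.10831932   0.         281.20009268]
 [  0.         414.10831932 214.93287982]
 [  0.           0.           1.        ]] [-0.01856047  0.          0.          0.          0.        ] pos [ 0.32183107 -0.0151899   1.33002845] [ 0.14561456  0.00206994 -0.98933923]
{'t': 0.1, 'q': array([-1.42949273e+00,  5.28393126e-01,  1.43376480e+00, -4.82800536e-05,
        1.18141147e+00, -1.78501525e-01]), 'qd': array([ 0.0009459 , -0.00243831, -0.00300117, -0.00055398,  0.00018526,
       -0.00045965]), 'tau': array([-1.46190978e-04, -4.43303061e+01, -1.78586537e+01, -1.88193344e-04,
        3.86827844e-03,  1.20693036e-05]), 'tcp_pos': array([ 0.19641059, -0.59265775,  0.23042222]), 'tool_rot': array([ 9.87240857e-01,  1.59231004e-01, -3.93843381e-06, -9.88614853e-04]), 'force': array([-0.2805482 ,  0.36073641,  0.36705087]), 'ft_torque': array([ 0.00491875, -0.00766914,  0.01835108]), 'gripper_force': 0.0, 'finger_gap': 1.0009847253821988}
```

View pics/side0.png

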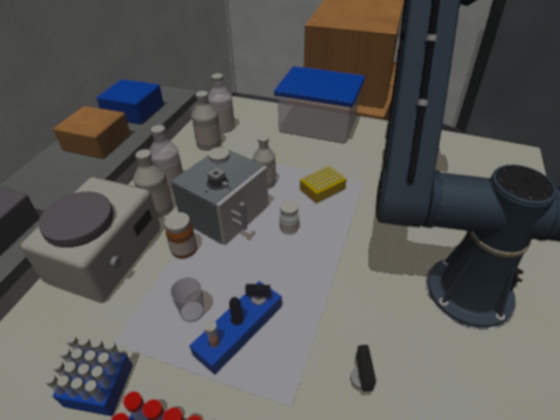

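View pics/top0.png

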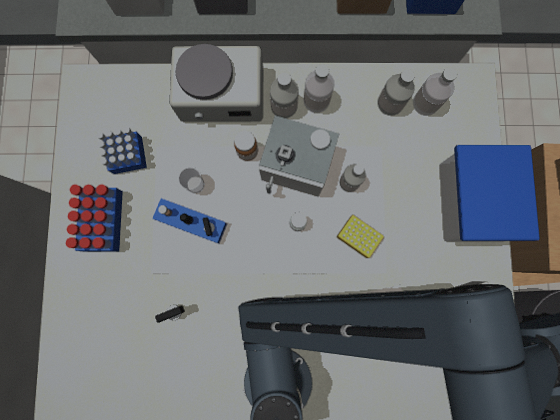

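The side view shows the holder at about (240,325) with the key at its far end (258,291), the jar at (289,215), the lock at (217,180) and the handle at (238,215). In the top view the key is at (208,226), the lock at (285,153), the handle at (269,185), the jar at (299,221) and the decoy key lies at (170,313). I'll enlarge both.

```bash
python3 - <<'E'
import cv2
t=cv2.imread("pics/top0.png"); s=cv2.imread("pics/side0.png")
f=lambda im:cv2.convertScaleAbs(im,alpha=1.5,beta=15)
cv2.imwrite("pics/topc.png",f(cv2.resize(t[110:250,150:345],None,fx=4,fy=4,interpolation=cv2.INTER_CUBIC)))
cv2.imwrite("pics/sidec.png",f(cv2.resize(s[140:340,165:335],None,fx=3,fy=3,interpolation=cv2.INTER_CUBIC)))
E
```

```text
(no output)
```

View pics/topc.png

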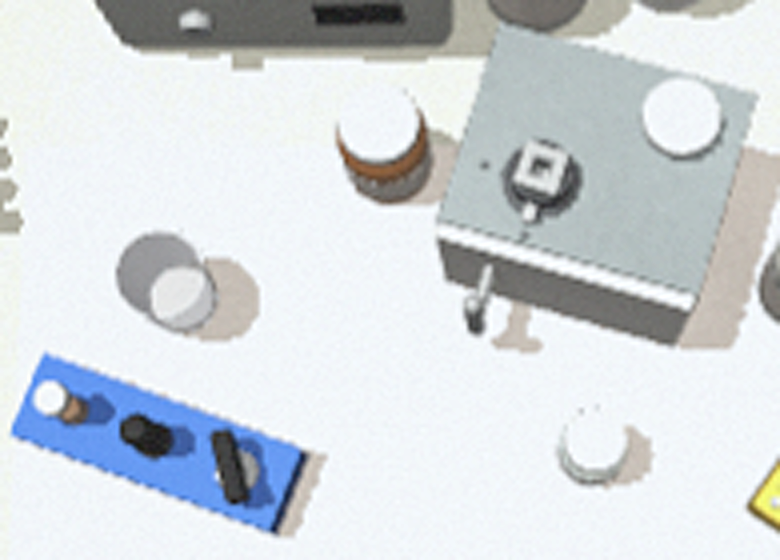

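View pics/sidec.png

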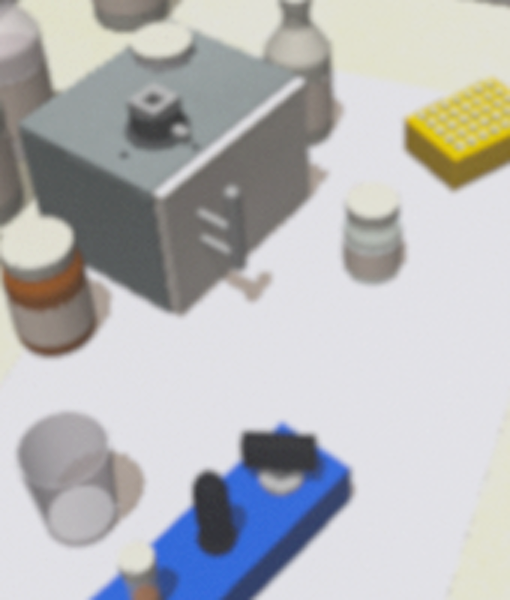

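The crops show the key's bar in the top crop from (222,432) to (236,500). The lock square is at (543,166) with its pointer at (530,212), the jar lid at (597,440) and the handle's bar top near (479,298). In the side crop the bar runs (243,448)-(317,455), the socket is at (153,98), the jar lid at (372,202) and the handle top at (231,190). Next I'll measure by masks.

```bash
cat > h.py <<'E'
import cv2, numpy as np
from station import manip, vision
def cam(n):
    c=vision.camera_model(n); return [np.array(c[k],float) for k in("camera_matrix","D","rvec","tvec")]
C={n:cam(n) for n in("side","top")}
def ray(n,p):
    K,D,r,t=C[n]; R=cv2.Rodrigues(r)[0]
    u=cv2.undistortPoints(np.array([[p]],float),K,D).ravel()
    d=R.T@np.r_[u,1]; return -R.T@t.ravel(), d/np.linalg.norm(d)
def onz(n,p,z):
    o,d=ray(n,p); return o+d*(z-o[2])/d[2]
def tri(ps,pt):
    (a,d),(b,e)=ray("side",ps),ray("top",pt)
    s=np.linalg.lstsq(np.c_[d,-e],b-a,rcond=None)[0]; P,Q=a+s[0]*d,b+s[1]*e
    return (P+Q)/2, np.linalg.norm(P-Q)
def proj(n,P):
    K,D,r,t=C[n]; return cv2.projectPoints(np.array([P],float),r,t,K,D)[0].reshape(-1,2)
def blob(m,near,up=1):
    k,l,s,c=cv2.connectedComponentsWithStats(m.astype(np.uint8)); 
    i=1+np.argmin([np.hypot(*(c[j]-near))+(1e3 if s[j,4]<6 else 0) for j in range(1,k)])
    cn=max(cv2.findContours((l==i).astype(np.uint8),cv2.RETR_EXTERNAL,cv2.CHAIN_APPROX_NONE)[0],key=len)
    return c[i],s[i],cv2.minAreaRect(cn),cn
E
python3 - <<'E'
from h import *
T=cv2.imread("pics/top0.png"); S=cv2.imread("pics/side0.png")
up=4
B={"top":cv2.resize(T,None,fx=up,fy=up,interpolation=cv2.INTER_CUBIC),"side":cv2.resize(S,None,fx=up,fy=up,interpolation=cv2.INTER_CUBIC)}
nat=lambda p:(np.array(p)+.5)/up-.5
def find(n,f,near):
    im=B[n].astype(int); m=f(im); c,s,r,cn=blob(m,np.array(near)*up); return nat(c),s[:5],nat(r[0]),np.array(r[1])/up,r[2],cn
dark=lambda im:im.max(2)<55
res={}
for nm,f,ns,nt in [("bar",dark,(258,291),(208,226)),("jar",lambda im:im.min(2)>150,(289,207),(299,220)),
                  ("hole",lambda im:im.max(2)<60,(216,172.5),(286,152))]:
    a=find("side",f,ns); b=find("top",f,nt)
    print(nm,"side",a[0].round(1),a[2].round(1),a[3].round(1),round(a[4]),"top",b[0].round(1),b[2].round(1),b[3].round(1),round(b[4]))
    for k in(0,2): P,e=tri(a[k],b[k]); print("  ",P.round(4),round(e,4))
# cabinet top corners, at z=.15
for p in [(500,25),(757,95),(692,305),(440,225)]:
    print("corner",onz("top",(150+p[0]/4-.4,110+p[1]/4-.4),.15).round(4))
for nm,ps,pt in [("handletop",(231,190),(479,298)),("pointer",(181,130),(530,212)),("socket",(153,98),(543,166)),("jarlid",(372,202),(597,440)),("dish",(162,41),(682,115))]:
    print(nm,*[np.round(x,4) for x in tri((165+ps[0]/3-.4,140+ps[1]/3-.4),(150+pt[0]/4-.4,110+pt[1]/4-.4))])
# holder top corners z=.045
for p in [(45,355),(307,452),(277,532),(12,435)]: print("holder",onz("top",(150+p[0]/4-.4,110+p[1]/4-.4),.045).round(4))
for p in [(222,432),(236,500)]: print("barend",onz("top",(150+p[0]/4-.4,110+p[1]/4-.4),.093).round(4))
E
```

```text
bar side [257.8 290.6] [257.9 290.9] [24.5 12.4] 3 top [207.2 226.4] [207.3 226.3] [18.6  6.1] 76
   [0.4722 0.2137 0.0741] 0.0013
   [0.4724 0.2137 0.073 ] 0.0005Traceback (most recent call last):
  File "<stdin>", line 12, in <module>
  File "<stdin>", line 7, in find
  File "h.py", line 20, in blob
    i=1+np.argmin([np.hypot(*(c[j]-near))+(1e3 if s[j,4]<6 else 0) for j in range(1,k)])
        ~~~~~~~~~^^^^^^^^^^^^^^^^^^^^^^^^^^^^^^^^^^^^^^^^^^^^^^^^^^^^^^^^^^^^^^^^^^^^^^^
    return _wrapfunc(a, 'argmin', axis=axis, out=out, **kwds)
    return _wrapit(obj, method, *args, **kwds)
    result = getattr(arr, method)(*args, **kwds)
ValueError: attempt to get argmin of an empty sequence
```

```bash
cat > m.py <<'E'
from h import *
T=cv2.imread("pics/top0.png"); S=cv2.imread("pics/side0.png")
up=4
B={"top":cv2.resize(T,None,fx=up,fy=up,interpolation=cv2.INTER_CUBIC),"side":cv2.resize(S,None,fx=up,fy=up,interpolation=cv2.INTER_CUBIC)}
nat=lambda p:(np.array(p)+.5)/up-.5
def find(n,f,near):
    im=B[n].astype(int); m=f(im); c,s,r,cn=blob(m,np.array(near)*up); return nat(c),s[:5],nat(r[0]),np.array(r[1])/up,r[2],cn
E
python3 - <<'E'
from m import *
np.set_printoptions(linewidth=200)
print("top lock",*T[144:168,276:296].mean(2).round().astype(int),sep="\n")
print("side lock",*S[164:186,206:230].mean(2).round().astype(int),sep="\n")
print("jar",T[221,288:312].mean(1).round(),S[207,276:302].mean(1).round())
# cabinet top corners, at z=.15
for p in [(500,25),(757,95),(692,305),(440,225)]:
    print("corner",onz("top",(150+p[0]/4-.4,110+p[1]/4-.4),.15).round(4))
for nm,ps,pt in [("handletop",(231,190),(479,298)),("pointer",(181,130),(530,212)),("socket",(153,98),(543,166)),("jarlid",(372,202),(597,440)),("dish",(162,41),(682,115))]:
    print(nm,*[np.round(x,4) for x in tri((165+ps[0]/3-.4,140+ps[1]/3-.4),(150+pt[0]/4-.4,110+pt[1]/4-.4))])
for p in [(45,355),(307,452),(277,532),(12,435)]: print("holder",onz("top",(150+p[0]/4-.4,110+p[1]/4-.4),.045).round(4))
for p in [(222,432),(236,500)]: print("barend",onz("top",(150+p[0]/4-.4,110+p[1]/4-.4),.093).round(4))
E
```

```text
top lock
[121 120 119 118 118 119 119 107 105 108 108 112 120 119 119 118 117 118 118 118]
[117 120 121 116 115 119 131 120  99  70  67  90  98 110 120 118 118 117 118 117]
[118 120 118 116 107 123 141 137 129 111 103  81  65  87 105 119 120 119 117 116]
[121 120 109  87  93 134 139 139 140 141 138 124 111 115 108 115 123 118 116 117]
[122 112  81  54  86 141 136 130 123 134 136 141 140 138 130 120 104 114 118 117]
[118  96  60  55 108 142 132 101  78  94 107 120 127 141 140 125  63 101 120 118]
[104  68  58  70 136 142 129  67  35  44  60  83 113 140 136 112  52  75 100 121]
[ 88  62  53  89 142 141 118  51  58  44  42  70 122 142 130  80  47  46  70 105]
[ 73  59  67 112 141 133  95  60  84  88 106  98 134 144 129  48  44  42  56  90]
[ 70  53  88 137 142 133 104  89  92 109 137 120 140 138 115  44  60  48  54  89]
[ 65  60 107 146 145 141 135 125 121 125 140 134 142 129  80  47  65  45  48  85]
[ 70  65  83 114 119 137 146 145 144 141 140 140 142 128  62  51  55  43  47  81]
[ 70  65  48  70  69  96 112 118 137 145 141 144 141 117  59  56  39  45  54  90]
[ 69  65  43  57  60  50 
[... 2840 characters left out ...]
56. 155. 155. 154. 154. 155. 154. 135. 113. 117. 117. 116. 117.] [140. 141. 138. 133. 129. 133. 136. 137. 137. 137. 136. 137. 137. 138. 137. 137. 138. 137. 137. 137. 135. 132. 135. 139. 140. 142.]
corner [0.7949 0.0066 0.15  ]
corner [ 0.74   -0.1842  0.15  ]
corner [ 0.5809 -0.1333  0.15  ]
corner [0.6411 0.0504 0.15  ]
handletop [0.5882 0.0219 0.1408] 0.0005
pointer [ 0.6482 -0.0154  0.1611] 0.001
socket [ 0.6765 -0.0248  0.182 ] 0.0013
jarlid [ 0.4923 -0.0662  0.0786] 0.0015
dish [ 0.7196 -0.1269  0.1646] 0.0001
holder [0.5646 0.368  0.045 ]
holder [0.487  0.1592 0.045 ]
holder [0.4244 0.1814 0.045 ]
holder [0.5008 0.3914 0.045 ]
barend [0.4962 0.2172 0.093 ]
barend [0.4446 0.2054 0.093 ]
```

```bash
cat >> h.py <<'E'
def go(x,y,z,psi=None):
    "shift in tool axes (mm) and turn from present pose to target"
    from scipy.spatial.transform import Rotation as Ro
    s=manip.sense(); R=Ro.from_quat(s["tool_rot"]).as_matrix(); p=np.arctan2(R[1,0],R[0,0])
    d=R.T@(np.array([x,y,z])-s["tcp_pos"])*1e3
    print("go",d.round(1),"turn",None if psi is None else round(p-psi,3),"psi",round(p,3),"t",round(s["t"],2),"tcp",s["tcp_pos"].round(4),"F",s["force"].round(1),"gap",round(s["finger_gap"]*85.4,1),"q6",round(s["q"][5],2))
E
python3 - <<'E'
from m import *
def sq(n,thr,near,z):
    g=B[n].mean(2); m=(g>thr).astype(np.uint8)
    x,y=(np.array(near)*up).astype(int); w=np.zeros_like(m); w[y-36:y+36,x-36:x+36]=1
    c,s,r,cn=blob(m*w,np.array(near)*up)
    P=np.array([onz(n,nat(p[0]),z)[:2] for p in cn[::2]])*1e3
    r=cv2.minAreaRect(P.astype(np.float32)); print(n,thr,"centre",np.round(r[0],1),"size",np.round(r[1],1),"ang",round(r[2],1),"px",nat(c).round(2)); return r[0]
for t in(110,118,126,130): sq("top",t,(285,151),.184)
for t in(99,101,103): sq("side",t,(216,172.5),.184)
for t in(125,130): print("ptr",onz("top",find("top",lambda im:im.mean(2)>t,(282,162.5))[0],.158).round(4))
for t in(80,85): print("ptr side",onz("side",find("side",lambda im:im.mean(2)>t,(225,183))[0],.158).round(4))
for p in [(361,217),(384,234),(371,257),(338,237)]: print("tipbox",onz("top",p,.045).round(3))
go(.492,-.066,.13)
E
```

```text
top 110 centre [679.3 -22.5] size [51.  48.2] ang 89.9 px [284.58 147.99]
top 118 centre [676.9 -21.1] size [36.6 33.9] ang 70.9 px [284.72 151.16]
top 126 centre [675.  -23.6] size [30.3 30.8] ang 70.9 px [284.84 151.46]
top 130 centre [674.7 -23.6] size [29.8 29.4] ang 70.9 px [284.84 151.57]
side 99 centre [677.1 -25.5] size [32.3 32.8] ang 71.3 px [215.59 171.06]
side 101 centre [676.8 -25.3] size [30.4 31.2] ang 72.1 px [215.63 170.49]
side 103 centre [676.7 -25.2] size [29.6 29.4] ang 71.4 px [215.7  170.47]
ptr [ 0.6483 -0.0145  0.158 ]
ptr [ 0.6483 -0.0146  0.158 ]
ptr side [0.5785 0.0404 0.158 ]
ptr side [ 0.651  -0.0188  0.158 ]
tipbox [ 0.504 -0.263  0.045]
tipbox [ 0.45  -0.333  0.045]
tipbox [ 0.379 -0.29   0.045]
tipbox [ 0.441 -0.189  0.045]
go [ 446.2 -406.8  101.4] turn None psi 0.32 t 0.1 tcp [ 0.1964 -0.5927  0.2304] F [-0.3  0.4  0.4] gap 85.5 q6 -0.18
```

Call:
{"name": "drive_tool", "arguments": {"deltas": [[[-30, 30, 0, 0], [-60, 60, 0, 0]]], "jaw": 80, "force": 40}}

```text
t: 0.27
tcp_pos: [0.1602, -0.6659, 0.2307]
tool_rot: [0.987, 0.161, 0.0, -0.002]
force: [0.8, -1.6, 0.9]
finger_gap: 0.937
gripper_force: 0.0
```

Call:
{"name": "drive_tool", "arguments": {"deltas": [[[30, -28, 0, 0], [60, -56, 0, 0], [90, -84, 0, 0], [120, -112, 0, 0], [150, -140, 0, 0]]]}}

```text
t: 0.68
tcp_pos: [0.2578, -0.4857, 0.2304]
tool_rot: [0.987, 0.159, -0.0, -0.001]
force: [0.8, -0.8, -0.1]
finger_gap: 0.937
gripper_force: 0.0
```

Call:
{"name": "drive_tool", "arguments": {"deltas": [[[30, -28, 0, 0], [60, -56, 0, 0], [90, -84, 0, 0], [120, -112, 0, 0], [150, -140, 0, 0]]]}}

```text
t: 1.1
tcp_pos: [0.3562, -0.3056, 0.2311]
tool_rot: [0.987, 0.159, -0.0, -0.0]
force: [0.0, -0.1, -0.1]
finger_gap: 0.938
gripper_force: 0.0
```

Call:
{"name": "drive_tool", "arguments": {"deltas": [[[30, -28, 5, 0], [60, -56, 10, 0], [90, -84, 20, 0], [120, -112, 30, 0], [120, -112, 30, 0]]]}}

```text
t: 1.52
tcp_pos: [0.4349, -0.1567, 0.1997]
tool_rot: [0.987, 0.163, -0.001, -0.003]
force: [-1.4, 0.1, 0.6]
finger_gap: 0.934
gripper_force: 0.0
```

```bash
python3 -c "
from h import *
go(.492,-.066,.03)"
```

```text
go [ 83.4 -66.6 169.9] turn None psi 0.327 t 1.52 tcp [ 0.4349 -0.1567  0.1997] F [-1.4  0.1  0.6] gap 79.7 q6 0.65
```

Call:
{"name": "drive_tool", "arguments": {"deltas": [[[28, -22, 0, 0], [56, -44, 20, 0], [83, -67, 40, 0], [83, -67, 60, 0], [83, -67, 80, 0]]]}}

```text
t: 1.93
tcp_pos: [0.4932, -0.0723, 0.1205]
tool_rot: [0.987, 0.161, 0.0, 0.0]
force: [-0.6, -0.2, -0.5]
finger_gap: 0.942
gripper_force: 0.0
```

```bash
python3 - <<'E'
from h import *
go(.492,-.066,.03)
for n in("side","top"): cv2.imwrite(f"pics/{n}1.png",vision.snapshot(n)[:,:,::-1])
s=cv2.imread("pics/side1.png"); t=cv2.imread("pics/top1.png")
a=cv2.resize(s[130:290,190:360],(510,480),interpolation=cv2.INTER_CUBIC); 
cv2.imwrite("pics/v1.png",cv2.convertScaleAbs(a,alpha=1.5,beta=15))
E
```

```text
go [ 0.8 -6.4 90.5] turn None psi 0.324 t 1.93 tcp [ 0.4932 -0.0723  0.1205] F [-0.6 -0.2 -0.5] gap 80.4 q6 0.88
```

View pics/v1.png

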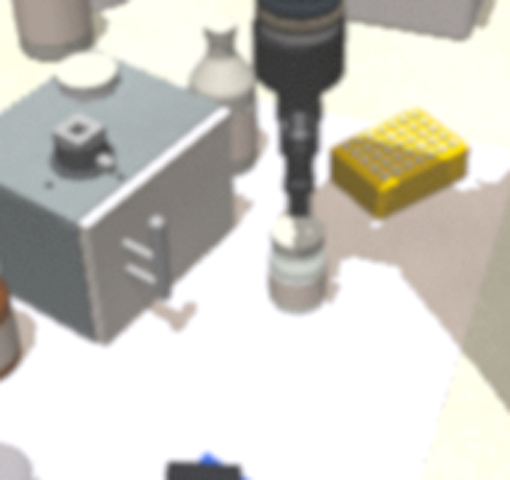

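The gripper's finger (crop 300,215) is lined up laterally with the jar lid (298,232) and stands above it. I'll correct by -6 mm along tool y, then go down and grip.

Call:
{"name": "drive_tool", "arguments": {"deltas": [[[1, -6, 15, 0], [1, -6, 35, 0], [1, -6, 60, 0], [1, -6, 85, 0], [1, -6, 85, 0]]]}}

```text
t: 2.45
tcp_pos: [0.4895, -0.0681, 0.0339]
tool_rot: [0.987, 0.159, -0.003, -0.002]
force: [-0.4, -0.4, 0.0]
finger_gap: 0.936
gripper_force: 0.0
```

Call:
{"name": "drive_tool", "arguments": {"deltas": [[[0, 0, 0, 0], [0, 0, 0, 0], [0, 0, 0, 0], [0, 0, 0, 0], [0, 0, 0, 0]]], "jaw": 45, "force": 35}}

```text
t: 2.87
tcp_pos: [0.492, -0.0683, 0.0382]
tool_rot: [0.987, 0.159, 0.001, 0.001]
force: [-1.8, -0.7, 7.5]
finger_gap: 0.608
gripper_force: 37.4
```

Call:
{"name": "drive_tool", "arguments": {"deltas": [[[0, 0, 0, 0], [0, 0, 0, 0], [0, 0, 0, 0]]]}}

```text
t: 3.12
tcp_pos: [0.4919, -0.0683, 0.0382]
tool_rot: [0.987, 0.159, 0.001, 0.001]
force: [-1.9, -0.5, 7.3]
finger_gap: 0.614
gripper_force: 37.4
```

Call:
{"name": "drive_tool", "arguments": {"deltas": [[[0, 0, -15, 0], [-2, -15, -30, 0], [-5, -38, -30, 0], [-9, -66, -30, 0], [-13, -94, -30, 0]]]}}

```text
t: 3.53
tcp_pos: [0.4502, 0.0175, 0.0675]
tool_rot: [0.987, 0.158, 0.002, 0.001]
force: [-0.6, -0.4, -2.3]
finger_gap: 0.612
gripper_force: 38.1
```

Call:
{"name": "drive_tool", "arguments": {"deltas": [[[-4, -28, 0, 0], [-7, -52, 0, 0], [-9, -66, 0, 0], [-9, -69, 0, 0], [-9, -69, 0, 0]]]}}

```text
t: 3.95
tcp_pos: [0.4195, 0.0805, 0.0669]
tool_rot: [0.987, 0.16, 0.001, 0.0]
force: [0.4, 0.3, -2.7]
finger_gap: 0.611
gripper_force: 38.1
```

Call:
{"name": "drive_tool", "arguments": {"deltas": [[[0, 0, 12, 0], [0, 0, 20, 0], [0, 0, 24, 0], [0, 0, 26, 0], [0, 0, 27, 0]]]}}

```text
t: 4.37
tcp_pos: [0.4195, 0.0794, 0.0389]
tool_rot: [0.987, 0.159, -0.0, -0.0]
force: [0.1, 0.7, -2.4]
finger_gap: 0.612
gripper_force: 38.1
```

Call:
{"name": "drive_tool", "arguments": {"deltas": [[[0, 0, 1, 0], [0, 0, 2, 0], [0, 0, 2, 0]]]}}

```text
t: 4.62
tcp_pos: [0.4194, 0.0796, 0.0382]
tool_rot: [0.987, 0.159, 0.001, 0.0]
force: [-1.7, -2.3, 5.5]
finger_gap: 0.613
gripper_force: 38.8
```

Contact with the bench. Release and rise.

Call:
{"name": "drive_tool", "arguments": {"deltas": [[[0, 0, 0, 0], [0, 0, 0, 0], [0, 0, 0, 0], [0, 0, 0, 0]]], "jaw": 80}}

```text
t: 4.95
tcp_pos: [0.4194, 0.0799, 0.0374]
tool_rot: [0.987, 0.159, 0.0, 0.0]
force: [0.1, -0.1, -0.1]
finger_gap: 0.938
gripper_force: 0.0
```

Call:
{"name": "drive_tool", "arguments": {"deltas": [[[0, 0, -20, 0], [0, 0, -50, 0], [0, 0, -85, 0], [0, 0, -115, 0], [0, 0, -120, 0]]]}}

```text
t: 5.37
tcp_pos: [0.4217, 0.08, 0.1612]
tool_rot: [0.987, 0.159, 0.004, 0.001]
force: [0.1, -0.6, 0.4]
finger_gap: 0.936
gripper_force: 0.0
```

```bash
python3 - <<'E'
from h import *
go(.4723,.2137,.16,.225)
for n in("side","top"): cv2.imwrite(f"pics/{n}2.png",vision.snapshot(n)[:,:,::-1])
E
```

```text
go [  90.1 -111.     1.6] turn 0.095 psi 0.32 t 5.37 tcp [0.4217 0.08   0.1612] F [ 0.1 -0.6  0.4] gap 79.9 q6 1.18
```

Call:
{"name": "drive_tool", "arguments": {"deltas": [[[20, -25, 0, 0.02], [45, -55, 0, 0.05], [70, -86, 0, 0.08], [90, -111, 0, 0.095], [90, -111, 0, 0.095]]], "jaw": 45}}

```text
t: 5.88
tcp_pos: [0.4718, 0.2181, 0.1556]
tool_rot: [0.993, 0.114, 0.001, -0.001]
force: [1.3, -0.1, 0.4]
finger_gap: 0.53
gripper_force: 0.0
```

```bash
python3 - <<'E'
from h import *
go(.4723,.2137,.06,.225)
I=[]
for n in("side","top"):
    im=vision.snapshot(n)[:,:,::-1]; cv2.imwrite(f"pics/{n}3.png",im); I.append(im)
a=np.hstack([cv2.resize(I[0][190:350,190:320],(390,480),interpolation=cv2.INTER_CUBIC),cv2.resize(I[1][180:260,160:225],(390,480),interpolation=cv2.INTER_CUBIC)])
cv2.imwrite("pics/v3.png",cv2.convertScaleAbs(a,alpha=1.5,beta=15))
E
```

```text
go [-0.7  4.6 95.6] turn 0.003 psi 0.228 t 5.88 tcp [0.4718 0.2181 0.1556] F [ 1.3 -0.1  0.4] gap 45.3 q6 1.56
```

View pics/v3.png

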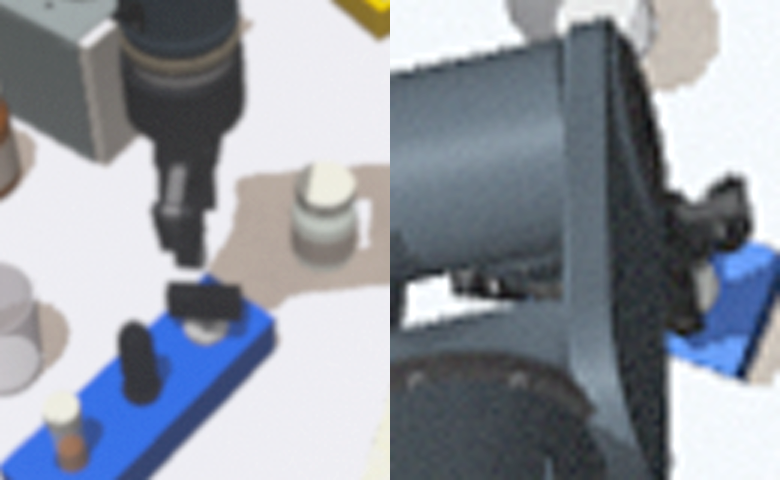

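The side crop shows the jar upright at its new place (325,215) and the open fingers centred over the key bar (205,300). Nothing is in the way, so I'll go down and grip.

Call:
{"name": "drive_tool", "arguments": {"deltas": [[[0, 4, 20, 0], [0, 4, 45, 0], [0, 4, 70, 0], [0, 4, 92, 0], [0, 4, 95, 0]]]}}

```text
t: 6.4
tcp_pos: [0.4666, 0.2074, 0.0583]
tool_rot: [0.994, 0.111, -0.005, 0.001]
force: [-0.5, 0.0, -0.4]
finger_gap: 0.528
gripper_force: 0.0
```

Call:
{"name": "drive_tool", "arguments": {"deltas": [[[0, 0, 0, 0], [0, 0, 0, 0], [0, 0, 0, 0], [0, 0, 0, 0], [0, 0, 0, 0]]], "jaw": 5, "force": 60}}

```text
t: 6.82
tcp_pos: [0.4711, 0.2098, 0.0633]
tool_rot: [0.994, 0.112, 0.001, -0.0]
force: [-0.4, 0.3, -0.4]
finger_gap: 0.179
gripper_force: 59.6
```

Call:
{"name": "drive_tool", "arguments": {"deltas": [[[0, 0, 0, 0], [0, 0, 0, 0]]]}}

```text
t: 6.98
tcp_pos: [0.4711, 0.2098, 0.0629]
tool_rot: [0.994, 0.112, 0.001, -0.0]
force: [0.3, 1.1, 2.4]
finger_gap: 0.174
gripper_force: 60.3
```

Call:
{"name": "drive_tool", "arguments": {"deltas": [[[0, 0, -15, 0], [0, 0, -45, 0], [0, 0, -80, 0], [0, 0, -120, 0], [0, 0, -160, 0]]]}}

```text
t: 7.4
tcp_pos: [0.4699, 0.2096, 0.2238]
tool_rot: [0.994, 0.112, -0.001, 0.0]
force: [1.4, -0.7, -0.8]
finger_gap: 0.176
gripper_force: 59.7
```

Call:
{"name": "drive_tool", "arguments": {"deltas": [[[0, 0, -30, -0.1], [0, 0, -48, -0.2], [0, 0, -50, -0.32], [0, 0, -50, -0.44], [0, 0, -50, -0.54]]]}}

```text
t: 7.82
tcp_pos: [0.4706, 0.2098, 0.2733]
tool_rot: [0.927, 0.376, 0.001, 0.0]
force: [-0.6, 0.3, -0.6]
finger_gap: 0.177
gripper_force: 59.8
```

Call:
{"name": "drive_tool", "arguments": {"deltas": [[[0, 0, 0, -0.1], [0, 0, 0, -0.2], [0, 0, 0, -0.32], [0, 0, 0, -0.42], [0, 0, 0, -0.48]]]}}

```text
t: 8.23
tcp_pos: [0.4703, 0.2097, 0.2724]
tool_rot: [0.811, 0.585, -0.0, 0.0]
force: [-0.5, 0.2, -0.4]
finger_gap: 0.179
gripper_force: 59.8
```

```bash
python3 -c "
from h import *
go(.676,-.0245,.27,1.243)"
```

```text
go [-157.2  269.1    2.4] turn 0.006 psi 1.249 t 8.23 tcp [0.4703 0.2097 0.2724] F [-0.5  0.2 -0.4] gap 15.3 q6 0.52
```

Call:
{"name": "drive_tool", "arguments": {"deltas": [[[-10, 17, 0, 0], [-28, 48, 0, 0], [-46, 79, 0, 0], [-64, 110, 0, 0], [-82, 141, 0, 0]]]}}

```text
t: 8.65
tcp_pos: [0.5785, 0.0858, 0.2725]
tool_rot: [0.812, 0.583, 0.0, 0.0]
force: [0.5, 0.3, -0.7]
finger_gap: 0.175
gripper_force: 59.8
```

Call:
{"name": "drive_tool", "arguments": {"deltas": [[[-18, 31, 0, 0], [-36, 62, 0, 0], [-54, 92, 0, 0], [-68, 117, 0, 0], [-75, 128, 0, 0]]]}}

```text
t: 9.07
tcp_pos: [0.6774, -0.0287, 0.2719]
tool_rot: [0.813, 0.582, 0.0, 0.001]
force: [0.5, 0.3, -1.4]
finger_gap: 0.176
gripper_force: 59.8
```

Call:
{"name": "drive_tool", "arguments": {"deltas": [[[0, 0, 0, 0.006], [0, 0, 0, 0.006], [0, 0, 0, 0.006]]]}}

```text
t: 9.32
tcp_pos: [0.6738, -0.0236, 0.272]
tool_rot: [0.814, 0.581, -0.001, -0.001]
force: [0.6, 1.0, -1.3]
finger_gap: 0.175
gripper_force: 59.8
```

```bash
python3 - <<'E'
from h import *
go(.676,-.0245,.27,1.243)
I=[]
for n in("side","top"):
    im=vision.snapshot(n)[:,:,::-1]; cv2.imwrite(f"pics/{n}4.png",im); I.append(im)
a=np.hstack([cv2.resize(I[0][110:210,180:260],(400,500),interpolation=cv2.INTER_CUBIC),cv2.resize(I[1][110:210,245:325],(400,500),interpolation=cv2.INTER_CUBIC)])
cv2.imwrite("pics/v4.png",cv2.convertScaleAbs(a,alpha=1.8,beta=25))
E
```

```text
go [-0.1  2.4  2. ] turn -0.003 psi 1.24 t 9.32 tcp [ 0.6738 -0.0236  0.272 ] F [ 0.6  1.  -1.3] gap 15.0 q6 0.13
```

View pics/v4.png

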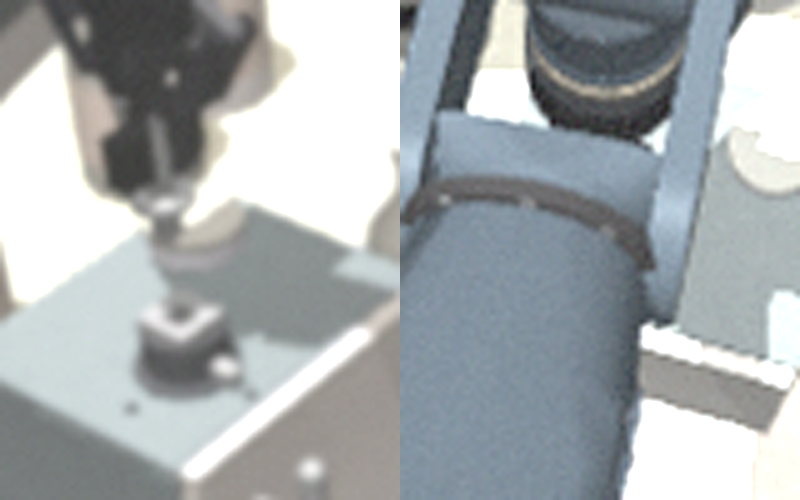

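The side crop shows the key's collar at about (165,203) and its tip hanging over the lock, whose socket is at (182,308). The arm hides the lock in the top view, so I'll measure collar and tip in the side view, with the height taken from the robot.

```bash
python3 - <<'E'
from h import *
np.set_printoptions(linewidth=220)
g=cv2.imread("pics/side4.png").mean(2).round().astype(int)
print("cols 203-225"); 
for r in range(144,164): print(r,g[r,203:226])
for dz in(0,.024,.027,.03): print(dz,proj("side",(.6738,-.0236,.23+dz)).round(2),"with +2mm",proj("side",(.6738+.0007,-.0236+.0019,.23+dz)).round(2))
# collar rim outline expected
th=np.linspace(0,6.28,9)[:-1]; P=[proj("side",(.6738+.017*np.cos(a),-.0236+.017*np.sin(a),.254))[0] for a in th]; print(np.round(P,1).tolist())
E
```

```text
cols 203-225
144 [ 21  22  22  22  21  22  23  30  45  56  53  43  39  40  46  52  60  76  99 126 144 150 151]
145 [ 23  22  20  22  22  23  23  30  43  54  54  53  52  58  61  63  71  91 114 134 147 150 150]
146 [ 22  22  24  22  24  26  32  35  45  52  54  58  65  70  73  78  93 111 126 136 142 146 149]
147 [ 31  26  25  26  36  42  45  47  49  51  53  59  68  74  80  90 110 128 136 137 138 142 146]
148 [ 51  40  35  40  53  62  60  56  56  58  61  66  72  77  80  93 118 139 146 146 145 144 142]
149 [ 74  65  56  57  67  73  70  66  72  82  85  85  84  85  83  94 121 144 150 150 147 142 129]
150 [107  99  88  73  70  73  76  81  95 107 111 105  97  93  89 102 129 146 149 144 138 126 111]
151 [137 134 120  91  69  68  75  86 102 111 110 103  91  87  98 119 140 147 142 129 115 104  97]
152 [149 147 137 113  88  74  74  81  86  87  84  79  77  91 117 137 145 143 128 111  98  93  92]
153 [150 150 146 135 119 104  92  76  66  65  62  60  69 100 130 141 137 126 111  97  93  93  92]
154 [150 151 149 144 133 125 112  82  57  53  53  52  65  96 122 126 115 105  97  93  93  93  93]
155 [149 
[... 502 characters left out ...]
106 105  99  88  79  76  73  72  73  75  74  73  73  72  71  72  73  74  73]
161 [106 107 107 106 106 105  99  89  79  80  79  79  80  80  79  78  79  77  77  75  76  73  70]
162 [107 106 107 106 106 105  99  89  80  78  80  80  83  82  81  81  81  80  78  76  73  71  69]
163 [106 107 106 105 106 105 102  95  84  75  74  76  78  77  76  76  76  76  75  72  69  68  66]
0 [[214.36 157.44]] with +2mm [[213.77 157.81]]
0.024 [[213.2 149.4]] with +2mm [[212.6  149.77]]
0.027 [[213.05 148.38]] with +2mm [[212.45 148.75]]
0.03 [[212.9  147.35]] with +2mm [[212.3  147.72]]
[[207.0, 148.2], [206.6, 151.2], [210.1, 153.2], [215.5, 152.9], [219.5, 150.6], [219.7, 147.6], [216.2, 145.7], [211.0, 145.9]]
```

Call:
{"name": "drive_tool", "arguments": {"deltas": [[[-0.7, 0.9, 10, 0], [-0.7, 0.9, 25, 0], [-0.7, 0.9, 36, 0], [-0.7, 0.9, 38, 0], [-0.7, 0.9, 38, 0]]]}}

```text
t: 9.83
tcp_pos: [0.6747, -0.0255, 0.2327]
tool_rot: [0.814, 0.581, -0.001, -0.001]
force: [0.2, 0.3, -0.5]
finger_gap: 0.175
gripper_force: 59.8
```

Call:
{"name": "drive_tool", "arguments": {"deltas": [[[0, 0, 0, 0], [0, 0, 0, 0]]]}}

```text
t: 10.0
tcp_pos: [0.6763, -0.0261, 0.235]
tool_rot: [0.814, 0.581, 0.001, 0.001]
force: [-0.0, 0.9, -0.8]
finger_gap: 0.176
gripper_force: 59.8
```

```bash
python3 - <<'E'
from h import *
go(.676,-.0245,.27,1.243)
np.set_printoptions(linewidth=220)
im=vision.snapshot("side")[:,:,::-1]; cv2.imwrite("pics/side5.png",im)
a=cv2.resize(im[145:195,190:250],(720,600),interpolation=cv2.INTER_CUBIC)
cv2.imwrite("pics/v5.png",cv2.convertScaleAbs(a,alpha=1.8,beta=25))
E
```

```text
go [  1.4  -0.8 -35. ] turn -0.004 psi 1.239 t 10.0 tcp [ 0.6763 -0.0261  0.235 ] F [-0.   0.9 -0.8] gap 15.1 q6 0.13
```

View pics/v5.png

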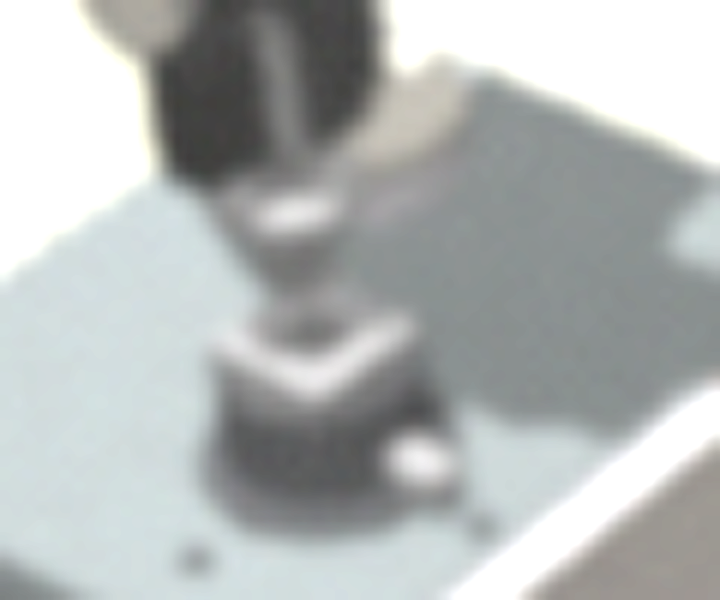

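The side crop shows the tip end just above the socket, its axis at about (297,280), while the square ring centre is near (313,335). So the key sits 1-2 mm too far left in the image. I'll let the arm settle and measure numerically.

Call:
{"name": "drive_tool", "arguments": {"deltas": [[[0, 0, 0, 0], [0, 0, 0, 0], [0, 0, 0, 0], [0, 0, 0, 0]]]}}

```text
t: 10.38
tcp_pos: [0.6759, -0.0262, 0.2345]
tool_rot: [0.814, 0.581, 0.0, 0.0]
force: [1.2, 0.1, -1.0]
finger_gap: 0.182
gripper_force: 59.8
```

```bash
python3 - <<'E'
from h import *
np.set_printoptions(linewidth=220)
g=vision.snapshot("side").mean(2); go(.676,-.0245,.27,1.243)
g=np.mean([g]+[vision.snapshot("side").mean(2) for _ in range(3)],0); go(.676,-.0245,.27,1.243)
g=g.round().astype(int)
for r in range(160,180): print(r,g[r,204:228])
t=manip.sense()["tcp_pos"]
for z in(.042,.018): print(proj("side",t-[0,0,z]).round(2))
print("socket side",proj("side",(.6768,-.0253,.184)).round(2))
E
```

```text
go [  1.6  -0.4 -35.5] turn -0.004 psi 1.239 t 10.43 tcp [ 0.6759 -0.0262  0.2345] F [-0.5 -1.2 -1. ] gap 15.3 q6 0.13
go [  1.6  -0.4 -35.7] turn -0.004 psi 1.239 t 10.58 tcp [ 0.6758 -0.0262  0.2343] F [ 0.2 -1.  -0.8] gap 15.3 q6 0.13
160 [73 55 41 36 41 52 58 58 58 59 62 66 71 78 79 74 70 71 73 74 75 73 70 68]
161 [96 83 69 58 59 68 71 70 71 78 85 87 88 90 85 73 69 75 76 77 75 73 70 68]
162 [106 102  92  78  70  72  75  80  88 100 109 107 102  98  86  71  69  75  76  74  72  70  68  67]
163 [108 107 102  89  74  68  72  82  95 105 109 105  97  87  74  65  68  73  73  70  69  68  67  67]
164 [108 107 105  97  82  67  65  74  85  89  87  81  75  67  62  62  67  69  69  67  67  66  67  68]
165 [108 108 107 104  92  73  64  65  68  68  66  61  57  57  60  64  66  67  67  66  66  67  67  67]
166 [108 108 108 107  99  84  70  61  57  55  55  53  53  55  60  65  66  66  66  66  67  66  67  66]
167 [108 108 108 108 104  95  81  66  56  52  51  52  53  57  63  66  67  66  66  66  66  66  67  67]
168 [107 108 108 108 106 103  94  79  63  55  53  53  57  63  68  69  68  66  66  65  66  66  
[... 495 characters left out ...]
7  83  68  62  64  65]
174 [107 106 102  96  94 102 107 104  96  91  86  81  83  94 105 111 107  94  78  66  58  58  63  65]
175 [107 106 100  88  78  81  91  99 105 109 110 107 109 113 113 104  88  71  61  56  53  56  62  66]
176 [107 106 101  88  70  65  72  82  91 102 111 115 117 113 102  84  67  57  54  52  48  51  59  65]
177 [107 107 103  90  68  60  62  67  73  82  93 102 103  92  77  64  56  53  51  46  40  43  54  63]
178 [107 107 104  90  66  53  57  61  63  66  72  78  78  69  58  54  51  48  44  38  33  37  48  61]
179 [107 107 103  88  62  46  48  52  55  55  58  59  58  53  50  48  45  40  36  33  32  36  46  64]
[[215.84 168.84]]
[[214.72 161.18]]
socket side [[215.74 171.56]]
```

Call:
{"name": "drive_tool", "arguments": {"deltas": [[[-1.9, -2.3, 0, 0], [-1.9, -2.3, 0, 0], [-1.9, -2.3, 3, 0], [-1.9, -2.3, 3, 0], [-1.9, -2.3, 3, 0]]]}}

```text
t: 11.0
tcp_pos: [0.6728, -0.0271, 0.231]
tool_rot: [0.814, 0.581, -0.0, -0.0]
force: [0.4, 0.6, -1.2]
finger_gap: 0.175
gripper_force: 59.8
```

Call:
{"name": "drive_tool", "arguments": {"deltas": [[[0, 0, 0, 0], [0, 0, 0, 0], [0, 0, 0, 0]]]}}

```text
t: 11.25
tcp_pos: [0.6731, -0.0272, 0.2313]
tool_rot: [0.814, 0.581, 0.0, 0.0]
force: [-0.1, -0.1, -0.6]
finger_gap: 0.179
gripper_force: 59.8
```

```bash
python3 - <<'E'
from h import *
np.set_printoptions(linewidth=220)
g=np.mean([vision.snapshot("side").mean(2) for _ in range(3)],0); go(.676,-.0245,.27,1.243)
np.save("g6.npy",g); g=g.round().astype(int)
for r in range(162,180): print(r,g[r,204:228])
E
```

```text
go [  3.5   1.9 -38.6] turn -0.004 psi 1.239 t 11.4 tcp [ 0.6731 -0.0272  0.2314] F [-0.3 -0.8 -0.5] gap 15.0 q6 0.13
162 [106 100  91  78  67  61  67  71  70  70  78  86  88  88  93  89  79  71  71  73  72  70  68  67]
163 [108 107 104  98  87  73  70  74  77  84  99 109 108 103 102  93  79  68  68  69  69  67  68  67]
164 [108 108 108 105  94  76  67  68  77  90 104 109 106  98  90  78  67  64  67  67  68  66  67  67]
165 [108 108 108 107  99  85  73  66  70  82  88  87  82  75  67  61  62  64  66  66  67  66  67  66]
166 [108 109 108 108 105 100  89  72  65  68  69  67  61  56  55  59  64  65  66  66  66  67  66  66]
167 [108 108 108 108 107 106  98  82  67  59  55  55  53  53  54  59  65  66  66  66  66  66  66  67]
168 [107 107 107 108 107 107 102  91  72  58  52  51  51  52  55  61  65  66  66  66  65  66  66  65]
169 [107 108 107 107 107 107 105  97  80  64  56  51  52  55  61  67  69  68  67  67  67  66  66  65]
170 [107 106 107 107 107 108 108 101  86  72  61  54  53  60  67  73  75  73  71  69  68  66  65  66]
171 [106 106 106 107 110 113 111 101  85  73  63  55  55  59  66
[... 153 characters left out ...]
106 106 109 115 113 101  88  74  65  59  58  66  78  90  92  86  78  71  65  62  64  65]
174 [107 106 102  96  95 102 108 110 105  96  87  81  82  91 102 106  99  84  70  62  56  59  63  65]
175 [107 105 100  88  78  81  92 102 109 110 110 107 109 112 112 103  87  70  60  55  53  55  62  65]
176 [106 106 101  87  70  66  72  81  92 103 110 115 117 113 101  85  67  57  54  52  48  50  59  65]
177 [107 106 103  90  68  59  62  67  73  82  93 101 103  93  77  64  56  52  51  46  40  43  54  62]
178 [107 106 104  90  66  53  56  60  62  66  72  78  77  69  59  53  51  48  43  38  33  37  47  59]
179 [107 107 103  89  62  46  49  53  55  56  58  59  58  53  50  49  45  40  37  34  32  36  44  60]
```

Call:
{"name": "drive_tool", "arguments": {"deltas": [[[-0.3, -0.4, 2, 0], [-0.3, -0.4, 4, 0], [-0.3, -0.4, 6, 0], [-0.3, -0.4, 8, 0], [-0.3, -0.4, 8, 0]]]}}

```text
t: 11.82
tcp_pos: [0.6725, -0.027, 0.2228]
tool_rot: [0.814, 0.58, 0.0, -0.0]
force: [1.2, 1.3, -1.5]
finger_gap: 0.18
gripper_force: 60.0
```

Call:
{"name": "drive_tool", "arguments": {"deltas": [[[0, 0, 1, 0], [0, 0, 2, 0], [0, 0, 3, 0], [0, 0, 4, 0], [0, 0, 4, 0]]]}}

```text
t: 12.23
tcp_pos: [0.6732, -0.0267, 0.2205]
tool_rot: [0.814, 0.581, 0.001, 0.0]
force: [0.2, 3.6, 4.2]
finger_gap: 0.176
gripper_force: 60.8
```

Call:
{"name": "drive_tool", "arguments": {"deltas": [[[1, -0.3, 0, 0], [1, -0.3, 1, 0], [1, -0.3, 2, 0], [1, -0.3, 2, 0], [1, -0.3, 2, 0]]]}}

```text
t: 12.65
tcp_pos: [0.6727, -0.0258, 0.2168]
tool_rot: [0.814, 0.581, 0.0, -0.0]
force: [2.1, 3.1, 0.2]
finger_gap: 0.177
gripper_force: 60.1
```

Call:
{"name": "drive_tool", "arguments": {"deltas": [[[0.9, 0.2, 1, 0], [0.9, 0.2, 2, 0], [0.9, 0.2, 3, 0], [0.9, 0.2, 4, 0], [0.9, 0.2, 4, 0]]]}}

```text
t: 13.07
tcp_pos: [0.6728, -0.0257, 0.2127]
tool_rot: [0.814, 0.581, -0.0, -0.0]
force: [1.3, 1.7, -1.7]
finger_gap: 0.176
gripper_force: 59.9
```

Call:
{"name": "drive_tool", "arguments": {"deltas": [[[0, 0, 2, 0], [0, 0, 4, 0], [0, 0, 6, 0], [0, 0, 8, 0], [0, 0, 8, 0]]]}}

```text
t: 13.48
tcp_pos: [0.6728, -0.0256, 0.2046]
tool_rot: [0.814, 0.581, -0.0, -0.0]
force: [-0.2, 0.6, -1.8]
finger_gap: 0.178
gripper_force: 59.9
```

Call:
{"name": "drive_tool", "arguments": {"deltas": [[[0, 0, 1, 0], [0, 0, 2, 0], [0, 0, 3, 0], [0, 0, 3, 0], [0, 0, 3, 0]]]}}

```text
t: 13.9
tcp_pos: [0.6729, -0.0256, 0.2021]
tool_rot: [0.814, 0.581, -0.0, -0.0]
force: [0.1, 0.4, -1.7]
finger_gap: 0.177
gripper_force: 59.8
```

Call:
{"name": "drive_tool", "arguments": {"deltas": [[[0, 0, 0.5, 0], [0, 0, 1, 0], [0, 0, 1.5, 0], [0, 0, 2, 0], [0, 0, 2, 0]]]}}

```text
t: 14.32
tcp_pos: [0.6731, -0.0256, 0.2019]
tool_rot: [0.814, 0.581, 0.0, 0.0]
force: [-3.1, 0.1, 6.4]
finger_gap: 0.176
gripper_force: 60.9
```

Contact lies 24 mm below the mouth, so the key is home. Now turn clockwise, compensating the grip offset of about 2.3 mm along tool x.

Call:
{"name": "drive_tool", "arguments": {"deltas": [[[0, -0.2, -0.5, 0.1], [0, -0.45, -0.5, 0.2], [0.1, -0.7, -0.5, 0.3], [0.2, -0.9, -0.5, 0.4], [0.3, -1.1, -0.5, 0.5]]], "force": 90}}

```text
t: 14.73
tcp_pos: [0.6728, -0.0244, 0.202]
tool_rot: [0.933, 0.359, 0.001, 0.0]
force: [-1.1, 1.3, 3.6]
finger_gap: 0.175
gripper_force: 88.4
```

```bash
python3 - <<'E'
from h import *
go(.676,-.0245,.27,1.243); print(manip.sense()["ft_torque"].round(3))
E
```

```text
go [  2.4   2.3 -68. ] turn -0.508 psi 0.735 t 14.73 tcp [ 0.6728 -0.0244  0.202 ] F [-1.1  1.3  3.6] gap 15.0 q6 0.63
[0.417 0.053 0.251]
```

Forces are small, so I'll continue.

Call:
{"name": "drive_tool", "arguments": {"deltas": [[[0, -0.2, 0, 0.1], [0, -0.45, 0, 0.2], [0.1, -0.7, 0, 0.3], [0.2, -0.9, 0, 0.4], [0.3, -1.1, 0, 0.5]]]}}

```text
t: 15.15
tcp_pos: [0.6721, -0.0232, 0.202]
tool_rot: [0.993, 0.117, 0.001, -0.0]
force: [-1.3, 1.8, 4.3]
finger_gap: 0.169
gripper_force: 88.5
```

Call:
{"name": "drive_tool", "arguments": {"deltas": [[[0, -0.2, 0, 0.1], [0, -0.45, 0, 0.2], [0.1, -0.7, 0, 0.3], [0.15, -0.8, 0, 0.36], [0.15, -0.8, 0, 0.36]]]}}

```text
t: 15.57
tcp_pos: [0.672, -0.0223, 0.202]
tool_rot: [0.998, -0.061, 0.001, -0.0]
force: [-1.5, 3.1, 5.8]
finger_gap: 0.171
gripper_force: 88.5
```

```bash
python3 - <<'E'
from h import *
go(.676,-.0245,.27,1.243); print(manip.sense()["ft_torque"].round(3))
E
```

```text
go [  4.3   1.6 -68. ] turn -1.365 psi -0.122 t 15.57 tcp [ 0.672  -0.0223  0.202 ] F [-1.5  3.1  5.8] gap 14.6 q6 1.49
[0.512 0.221 0.06 ]
```

Call:
{"name": "drive_tool", "arguments": {"deltas": [[[0, -0.2, 0, 0.08], [0, -0.4, 0, 0.16], [0.1, -0.5, 0, 0.22], [0.1, -0.5, 0, 0.22]]]}}

```text
t: 15.9
tcp_pos: [0.6721, -0.0218, 0.202]
tool_rot: [0.985, -0.17, 0.001, -0.001]
force: [-1.4, 2.4, 4.7]
finger_gap: 0.171
gripper_force: 88.7
```

```bash
python3 - <<'E'
from h import *
go(.676,-.0245,.27,1.243); print(manip.sense()["ft_torque"].round(3))
E
```

```text
go [  4.6   1.2 -68. ] turn -1.584 psi -0.341 t 15.9 tcp [ 0.6721 -0.0218  0.202 ] F [-1.4  2.4  4.7] gap 14.6 q6 1.71
[0.529 0.235 0.068]
```

Call:
{"name": "drive_tool", "arguments": {"deltas": [[[0, -0.1, 0, 0.05], [0, -0.2, 0, 0.1], [0, -0.2, 0, 0.1]]]}}

```text
t: 16.15
tcp_pos: [0.6722, -0.0215, 0.202]
tool_rot: [0.976, -0.219, 0.001, -0.001]
force: [-1.6, 2.7, 4.7]
finger_gap: 0.171
gripper_force: 88.7
```

```bash
python3 - <<'E'
from h import *
go(.676,-.0245,.27,1.243); print(manip.sense()["ft_torque"].round(3))
im=vision.snapshot("side")[:,:,::-1]; cv2.imwrite("pics/side7.png",im)
a=cv2.resize(im[145:195,190:250],(720,600),interpolation=cv2.INTER_CUBIC)
cv2.imwrite("pics/v7.png",cv2.convertScaleAbs(a,alpha=1.8,beta=25))
E
```

```text
go [  4.8   1.  -68. ] turn -1.684 psi -0.441 t 16.15 tcp [ 0.6722 -0.0215  0.202 ] F [-1.6  2.7  4.7] gap 14.6 q6 1.81
[0.588 0.184 0.051]
```

View pics/v7.png

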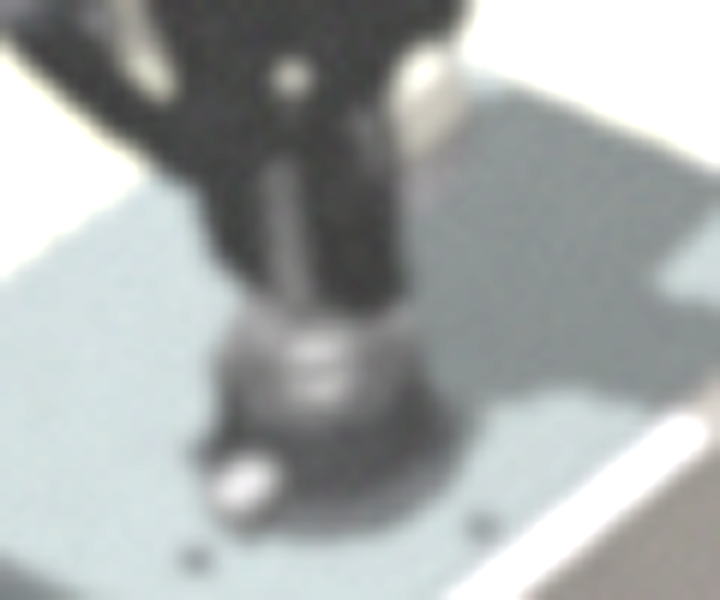

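The crop shows the pointer lug at (245,485), now heading for the unlock mark at (195,560), with the collar seated on the knob. I'll compute the lug's angle.

```bash
python3 - <<'E'
from h import *
A=np.array([.6768,-.0253])
for nm,p in [("lug0",(420,460)),("lug",(245,485)),("mark0",(485,525)),("mark1",(195,560))]:
    P=onz("side",(190+p[0]/12-.45,145+p[1]/12-.45),.158 if nm[0]=="l" else .15)[:2]
    d=P-A; print(nm,P.round(4),"r",np.hypot(*d).round(4),"ang",np.arctan2(d[1],d[0]).round(3))
E
```

```text
lug0 [ 0.6518 -0.0187] r 0.0259 ang 2.885
lug [0.6841 0.0008] r 0.0271 ang 1.299
mark0 [ 0.634  -0.0117] r 0.0449 ang 2.833
mark1 [0.6883 0.0185] r 0.0453 ang 1.313
```

Call:
{"name": "drive_tool", "arguments": {"deltas": [[[0, -0.1, 0, 0.04], [0, -0.2, 0, 0.08], [0, -0.2, 0, 0.08], [0, -0.2, 0, 0.08]]]}}

```text
t: 16.53
tcp_pos: [0.6724, -0.0213, 0.202]
tool_rot: [0.967, -0.256, 0.001, -0.001]
force: [0.4, 3.3, 4.9]
finger_gap: 0.172
gripper_force: 88.7
```

```bash
python3 - <<'E'
from h import *
go(.676,-.0245,.27,1.243); print(manip.sense()["ft_torque"].round(3))
E
```

```text
go [  4.8   0.8 -67.9] turn -1.761 psi -0.518 t 16.53 tcp [ 0.6724 -0.0213  0.202 ] F [0.4 3.3 4.9] gap 14.7 q6 1.89
[0.551 0.193 0.219]
```

Call:
{"name": "drive_tool", "arguments": {"deltas": [[[0, -0.1, 0, 0.04], [0, -0.2, 0, 0.08], [0, -0.2, 0, 0.08], [0, -0.2, 0, 0.08]]]}}

```text
t: 16.87
tcp_pos: [0.6724, -0.0211, 0.202]
tool_rot: [0.956, -0.295, 0.001, -0.001]
force: [-1.4, 3.9, 6.1]
finger_gap: 0.172
gripper_force: 88.7
```

```bash
python3 - <<'E'
from h import *
go(.676,-.0245,.27,1.243); print(manip.sense()["ft_torque"].round(3))
g=cv2.resize(np.mean([vision.snapshot("side").mean(2) for _ in range(3)],0),None,fx=4,fy=4,interpolation=cv2.INTER_CUBIC)
m=g>85; w=np.zeros_like(m); w[4*179:4*191,4*206:4*217]=1
k=cv2.imread("pics/side7.png").mean(2); k=cv2.resize(k,None,fx=4,fy=4,interpolation=cv2.INTER_CUBIC)
for q in(k,g):
    c=blob((q>75)&w&(np.add.outer(np.arange(q.shape[0])/4-185,0*np.arange(q.shape[1]))>-3),np.array([210,185])*4)
    p=(c[0]+.5)/4-.5; P=onz("side",p,.158)[:2]-[.6768,-.0253]; print(p.round(2),c[1],np.arctan2(P[1],P[0]).round(3))
E
```

```text
go [  4.9   0.7 -68. ] turn -1.841 psi -0.598 t 16.87 tcp [ 0.6724 -0.0211  0.202 ] F [-1.4  3.9  6.1] gap 14.7 q6 1.97
[0.57  0.209 0.265]
[209.26 187.01] [824 729  44  35 769] 1.417
[209.25 187.01] [824 732  44  32 736] 1.416
```

The lug has not moved between the two turns while the torque rose, so the lock is at its stop. Release the key and rise.

Call:
{"name": "drive_tool", "arguments": {"deltas": [[[0, 0, -0.5, -0.03], [0, 0, -0.5, -0.03]]]}}

```text
t: 17.18
tcp_pos: [0.6724, -0.0212, 0.202]
tool_rot: [0.96, -0.28, 0.001, -0.001]
force: [0.0, 3.2, 4.6]
finger_gap: 0.171
gripper_force: 88.6
```

Call:
{"name": "drive_tool", "arguments": {"deltas": [[[0, 0, 0, 0], [0, 0, 0, 0], [0, 0, 0, 0], [0, 0, 0, 0]]], "jaw": 45}}

```text
t: 17.52
tcp_pos: [0.6719, -0.0226, 0.2009]
tool_rot: [0.959, -0.282, -0.0, 0.0]
force: [-0.5, 0.4, 0.1]
finger_gap: 0.526
gripper_force: 0.0
```

Call:
{"name": "drive_tool", "arguments": {"deltas": [[[0, 0, -10, 0], [0, 0, -25, 0], [0, 0, -45, 0], [0, 0, -65, 0], [0, 0, -75, 0]]]}}

```text
t: 17.93
tcp_pos: [0.6734, -0.0225, 0.2799]
tool_rot: [0.959, -0.282, 0.003, -0.0]
force: [0.1, -0.5, 0.3]
finger_gap: 0.527
gripper_force: 0.0
```

```bash
python3 - <<'E'
from h import *
H=np.array([.597,-.140])
P,e=tri((165+231/3-.4,140+192/3-.4),(150+479/4-.4,110+300/4-.4)); print("handle top",P,e)
go(.588,.022,.2,-.28)
I=[]
for n in("side","top"):
    im=vision.snapshot(n)[:,:,::-1]; cv2.imwrite(f"pics/{n}8.png",im); I.append(im)
a=np.hstack([cv2.resize(I[0][130:230,180:260],(400,500),interpolation=cv2.INTER_CUBIC),cv2.resize(I[1][110:210,245:325],(400,500),interpolation=cv2.INTER_CUBIC)])
cv2.imwrite("pics/v8.png",cv2.convertScaleAbs(a,alpha=1.8,beta=25))
E
```

```text
handle top [0.58766286 0.02209741 0.13876567] 0.000607688767722807
go [-96.2   8.9  79.4] turn -0.291 psi -0.571 t 17.93 tcp [ 0.6734 -0.0225  0.2799] F [ 0.1 -0.5  0.3] gap 45.0 q6 1.94
```

View pics/v8.png

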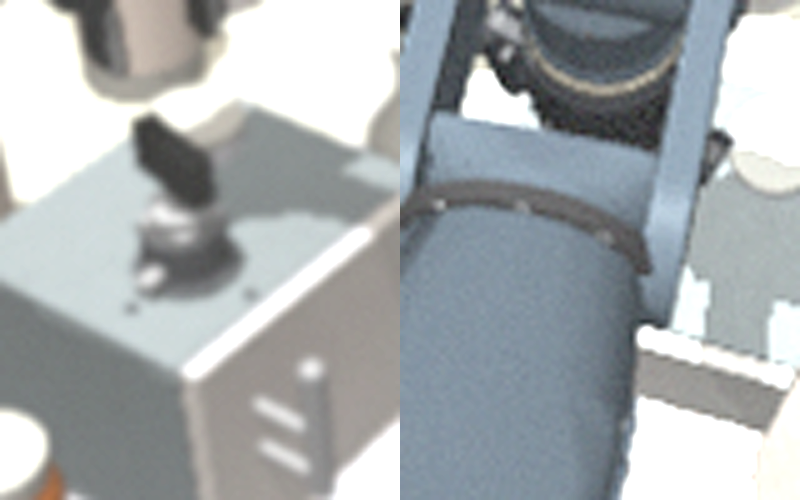

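The key stands in the lock alone, with its pointer at (150,277) by the unlock mark (130,308). The handle's top end is at (312,365). I'll refine the handle position and move above it.

Call:
{"name": "drive_tool", "arguments": {"deltas": [[[-20, 2, 0, -0.06], [-45, 4, 0, -0.12], [-70, 7, 0, -0.2], [-96, 9, 0, -0.29], [-96, 9, 0, -0.29]]]}}

```text
t: 18.45
tcp_pos: [0.5804, 0.0249, 0.2747]
tool_rot: [0.99, -0.138, -0.004, -0.0]
force: [0.0, 0.1, -0.5]
finger_gap: 0.527
gripper_force: 0.0
```

```bash
python3 - <<'E'
from h import *
np.set_printoptions(linewidth=220)
go(.5865,.0225,.2,-.28)
S=cv2.imread("pics/side8.png").mean(2).round().astype(int); T=cv2.imread("pics/top0.png").mean(2).round().astype(int)
print("side cols 234-248"); [print(r,S[r,234:249]) for r in range(199,212)]
print("top cols 262-276"); [print(r,T[r,262:277]) for r in range(176,194)]
for p in((242,203.2),(242.2,204)): print(onz("side",p,.15).round(4))
for p in((269.4,184.6),(269.3,185)): print(onz("top",p,.15).round(4))
E
```

```text
go [ 7.2  0.6 74.6] turn 0.003 psi -0.277 t 18.45 tcp [0.5804 0.0249 0.2747] F [ 0.   0.1 -0.5] gap 45.0 q6 1.7
side cols 234-248
199 [67 67 68 69 68 69 68 68 69 69 69 70 69 70 70]
200 [66 68 68 68 68 69 70 72 72 71 70 69 69 70 70]
201 [68 68 68 68 68 71 76 83 87 82 75 71 70 71 71]
202 [ 68  68  69  70  70  78  90 104 107  98  84  74  70  70  72]
203 [ 67  68  68  69  71  83 101 117 119 108  90  74  70  70  71]
204 [ 68  67  68  68  72  83 100 114 116 104  86  73  69  71  71]
205 [68 68 68 70 69 77 86 96 97 88 73 67 69 71 72]
206 [68 69 69 68 68 71 73 77 76 71 64 63 68 71 71]
207 [68 70 68 69 69 66 67 68 67 64 60 62 70 72 73]
208 [70 69 69 69 69 66 66 66 66 63 59 62 69 72 73]
209 [76 72 70 70 68 67 66 66 67 63 61 63 68 72 73]
210 [94 83 78 73 70 67 65 66 66 64 61 61 67 72 73]
211 [109 103  94  86  75  69  65  66  66  65  60  61  68  72  73]
top cols 262-276
176 [ 62  63  60  63  65  63  63  61  66  97 111  69  61  63  63]
177 [ 61  63  64  65  64  65  66  62  82 129 132  69  57  66  64]
178 [ 62  65  63  65  66  65  63  62  92 136 118  66  57  60  61]
179 [ 57  61  64  64  65  63  62
[... 349 characters left out ...]
7 132 124 102]
185 [154 153 155 145 115 138 134 102  83  94 126 161 159 155 145]
186 [155 154 155 144 114 134 129 100  77 117 147 157 154 156 159]
187 [154 154 157 140  88 100 102  73  60 118 160 155 153 155 157]
188 [154 155 157 143  78  62  66  42  70 127 157 156 155 154 151]
189 [153 155 156 146  90  43  45  41  80 140 158 155 155 155 147]
190 [156 154 156 152 122  42  46  41  71 127 159 154 154 156 147]
191 [154 154 155 158 139  42  44  40  62 120 159 156 156 155 147]
192 [154 152 154 156 145  70  38  38  71 129 157 155 158 151 128]
193 [153 155 155 153 151 129  95  82 111 151 158 157 149 128 113]
[0.5819 0.0318 0.15  ]
[0.5802 0.0344 0.15  ]
[0.5849 0.0215 0.15  ]
[0.5837 0.0218 0.15  ]
```

```bash
python3 - <<'E'
from h import *
for pt in((267.6,184.5),(267.6,185.2)): print(tri((241.6,203.2),pt),onz("top",pt,.15))
E
```

```text
(array([0.58591569, 0.02683593, 0.14479469]), np.float64(0.0008331605482257698)) [0.58516609 0.02676283 0.15      ]
(array([0.58473343, 0.02708391, 0.14507985]), np.float64(0.001135501051323918)) [0.58308305 0.02675558 0.15      ]
```

Call:
{"name": "drive_tool", "arguments": {"deltas": [[[0, 0, 10, 0], [0, 0, 20, 0], [0, 0, 30, 0], [0, 0, 30, 0], [0, 0, 30, 0]]]}}

```text
t: 18.87
tcp_pos: [0.5862, 0.0219, 0.2444]
tool_rot: [0.99, -0.141, -0.002, 0.0]
force: [-0.2, 0.4, 0.7]
finger_gap: 0.528
gripper_force: 0.0
```

```bash
python3 -c "
from h import *
go(.583,.0275,.115,-.28)"
```

```text
go [ -4.3  -4.5 129.5] turn -0.002 psi -0.282 t 18.87 tcp [0.5862 0.0219 0.2444] F [-0.2  0.4  0.7] gap 45.1 q6 1.7
```

Call:
{"name": "drive_tool", "arguments": {"deltas": [[[-4.5, -4.5, 15, 0], [-4.5, -4.5, 40, 0], [-4.5, -4.5, 65, 0], [-4.5, -4.5, 75, 0], [-4.5, -4.5, 75, 0]]]}}

```text
t: 19.28
tcp_pos: [0.5819, 0.0278, 0.1687]
tool_rot: [0.99, -0.14, -0.003, 0.0]
force: [-0.4, -0.9, -0.8]
finger_gap: 0.523
gripper_force: 0.0
```

Call:
{"name": "drive_tool", "arguments": {"deltas": [[[0, 0, 0, 0], [0, 0, 0, 0]]]}}

```text
t: 19.45
tcp_pos: [0.5847, 0.0276, 0.1726]
tool_rot: [0.99, -0.14, 0.001, 0.0]
force: [0.7, 0.1, 0.2]
finger_gap: 0.525
gripper_force: 0.0
```

```bash
python3 - <<'E'
from h import *
go(.583,.0275,.115,-.28)
I=[]
for n in("side","top"):
    im=vision.snapshot(n)[:,:,::-1]; cv2.imwrite(f"pics/{n}9.png",im); I.append(im)
a=np.hstack([cv2.resize(I[0][150:250,200:280],(400,500),interpolation=cv2.INTER_CUBIC),cv2.resize(I[1][130:230,240:320],(400,500),interpolation=cv2.INTER_CUBIC)])
cv2.imwrite("pics/v9.png",cv2.convertScaleAbs(a,alpha=1.8,beta=25))
E
```

```text
go [-1.7  0.6 57.6] turn -0.001 psi -0.281 t 19.45 tcp [0.5847 0.0276 0.1726] F [0.7 0.1 0.2] gap 44.8 q6 1.71
```

View pics/v9.png

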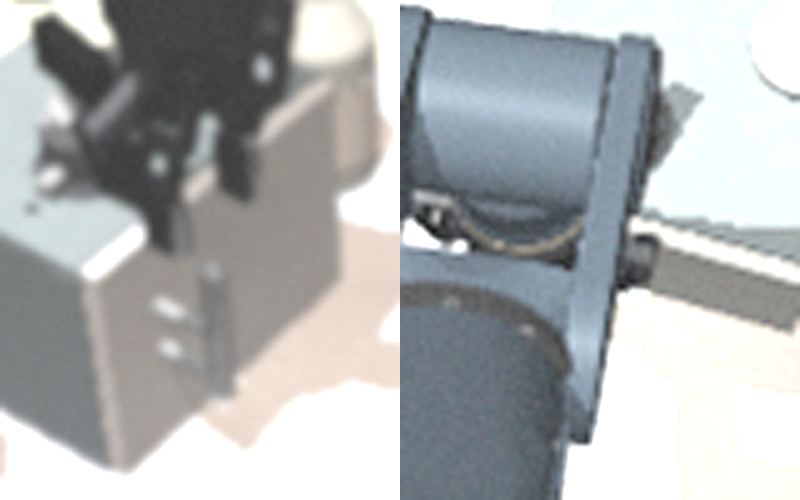

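The two fingertips at (170,250) and (240,200) straddle the handle top (212,268). Projected down, their midpoint lands on it. Go down and pinch.

Call:
{"name": "drive_tool", "arguments": {"deltas": [[[-1, 0, 12, 0], [-1, 0, 27, 0], [-1, 0, 42, 0], [-1, 0, 53, 0], [-1, 0, 56, 0]]]}}

```text
t: 19.97
tcp_pos: [0.5818, 0.0282, 0.1144]
tool_rot: [0.99, -0.14, -0.001, 0.0]
force: [0.7, 0.9, 0.2]
finger_gap: 0.526
gripper_force: 0.0
```

Call:
{"name": "drive_tool", "arguments": {"deltas": [[[0, 0, 0, 0], [0, 0, 0, 0], [0, 0, 0, 0], [0, 0, 0, 0], [0, 0, 0, 0]]], "jaw": 5, "force": 40}}

```text
t: 20.38
tcp_pos: [0.5831, 0.0281, 0.1163]
tool_rot: [0.99, -0.14, 0.001, 0.0]
force: [-0.6, 0.3, 2.2]
finger_gap: 0.144
gripper_force: 39.2
```

```bash
python3 - <<'E'
from h import *
go(.583,.0275,.115,-.28)
# arc targets: handle about hinge, cabinet yaw c
c=-.28; u=np.array([np.cos(c),np.sin(c)]); v=np.array([-u[1],u[0]])
t=manip.sense()["tcp_pos"][:2]; H=t+.052*u-.155*v; print("hinge",H.round(4))
for th in np.arange(0,1.6,.25):
    r=t-H; p=H+np.array([[np.cos(th),-np.sin(th)],[np.sin(th),np.cos(th)]])@r; print(round(th,2),p.round(4))
E
```

```text
go [0.1 0.6 1.3] turn -0.001 psi -0.281 t 20.38 tcp [0.5831 0.0281 0.1163] F [-0.6  0.3  2.2] gap 12.3 q6 1.71
hinge [ 0.5902 -0.1353]
0.0 [0.5831 0.0281]
0.25 [0.5429 0.0212]
0.5 [0.5057 0.0047]
0.75 [ 0.4737 -0.0206]
1.0 [ 0.4489 -0.053 ]
1.25 [ 0.433  -0.0905]
1.5 [ 0.4268 -0.1308]
```

Gripped (12.3 mm opening). Swing the door along its arc, turning with it.

Call:
{"name": "drive_tool", "arguments": {"deltas": [[[-4.6, 1.6, 0, -0.03], [-12.2, 4.6, 0, -0.08], [-21, 8.8, 0, -0.14], [-32.6, 15, 0, -0.22], [-43.5, 22.3, 0, -0.3]]]}}

```text
t: 20.8
tcp_pos: [0.535, 0.0191, 0.1163]
tool_rot: [1.0, 0.011, 0.001, -0.0]
force: [0.5, 0.3, 2.0]
finger_gap: 0.147
gripper_force: 39.5
```

```bash
python3 -c "
from h import *
go(.583,.0275,.115,-.28)"
```

```text
go [48.2 -7.3  1.4] turn 0.303 psi 0.023 t 20.8 tcp [0.535  0.0191 0.1163] F [0.5 0.3 2. ] gap 12.6 q6 1.37
```

Opening smoothly with low forces. Continue 0.4 rad at a time.

Call:
{"name": "drive_tool", "arguments": {"deltas": [[[-12.2, 4.6, 0, -0.08], [-24, 10.3, 0, -0.16], [-37, 18, 0, -0.25], [-48.2, 25.6, 0, -0.335], [-56.3, 32.5, 0, -0.4]]]}}

```text
t: 21.22
tcp_pos: [0.4783, -0.0147, 0.1163]
tool_rot: [0.978, 0.21, 0.001, 0.0]
force: [-0.8, 2.0, 3.9]
finger_gap: 0.148
gripper_force: 39.7
```

Call:
{"name": "drive_tool", "arguments": {"deltas": [[[-12.2, 4.6, 0, -0.08], [-24, 10.3, 0, -0.16], [-37, 18, 0, -0.25], [-48.2, 25.6, 0, -0.335], [-56.3, 32.5, 0, -0.4]]]}}

```text
t: 21.63
tcp_pos: [0.4398, -0.0675, 0.1162]
tool_rot: [0.917, 0.4, 0.0, -0.0]
force: [-0.1, 2.6, 6.0]
finger_gap: 0.145
gripper_force: 39.9
```

Call:
{"name": "drive_tool", "arguments": {"deltas": [[[-12.2, 4.6, 0, -0.08], [-24, 10.3, 0, -0.16], [-37, 18, 0, -0.25], [-48.2, 25.6, 0, -0.335], [-56.3, 32.5, 0, -0.4]]]}}

```text
t: 22.05
tcp_pos: [0.4251, -0.1312, 0.1162]
tool_rot: [0.819, 0.574, -0.0, -0.0]
force: [-1.0, 1.3, 6.5]
finger_gap: 0.144
gripper_force: 40.0
```

Call:
{"name": "drive_tool", "arguments": {"deltas": [[[0, 0, 0, 0], [0, 0, 0, 0], [0, 0, 0, 0]]]}}

```text
t: 22.3
tcp_pos: [0.4251, -0.1308, 0.1162]
tool_rot: [0.82, 0.572, -0.0, -0.0]
force: [-3.6, -0.3, 7.0]
finger_gap: 0.15
gripper_force: 40.1
```

```bash
python3 -c "
from h import *
go(.4268,-.1308,.115,-.28)"
```

```text
go [0.6 1.6 1.2] turn 1.499 psi 1.219 t 22.3 tcp [ 0.4251 -0.1308  0.1162] F [-3.6 -0.3  7. ] gap 12.8 q6 -0.2
```

Door at about 1.5 rad. Release, rise and check.

Call:
{"name": "drive_tool", "arguments": {"deltas": [[[0, 0, 0, 0], [0, 0, 0, 0], [0, 0, 0, 0], [0, 0, 0, 0]]], "jaw": 45}}

```text
t: 22.63
tcp_pos: [0.426, -0.1307, 0.1154]
tool_rot: [0.82, 0.572, 0.0, 0.0]
force: [-1.3, -0.6, 0.1]
finger_gap: 0.526
gripper_force: 0.0
```

Call:
{"name": "drive_tool", "arguments": {"deltas": [[[0, 0, -10, 0], [0, 0, -30, 0], [0, 0, -60, 0], [0, 0, -100, 0], [0, 0, -135, 0]]]}}

```text
t: 23.05
tcp_pos: [0.4255, -0.1303, 0.2518]
tool_rot: [0.82, 0.572, -0.0, -0.0]
force: [1.3, -0.9, -0.8]
finger_gap: 0.525
gripper_force: 0.0
```

Call:
{"name": "drive_tool", "arguments": {"deltas": [[[-20, 10, -10, 0], [-50, 20, -20, 0], [-80, 30, -20, 0], [-90, 30, -20, 0], [-90, 30, -20, 0]]]}}

```text
t: 23.47
tcp_pos: [0.4227, -0.2276, 0.2703]
tool_rot: [0.821, 0.571, -0.0, 0.0]
force: [-0.4, 0.1, 0.9]
finger_gap: 0.527
gripper_force: 0.0
```

```bash
python3 - <<'E'
from h import *
go(.4268,-.1308,.115,-.28)
im=vision.snapshot("side")[:,:,::-1]
cv2.imwrite("pics/v10.png",cv2.convertScaleAbs(cv2.resize(im[120:360,150:370],(550,600),interpolation=cv2.INTER_CUBIC),alpha=1.6,beta=20))
E
```

```text
go [ 92.3 -29.9 155.2] turn 1.496 psi 1.216 t 23.47 tcp [ 0.4227 -0.2276  0.2703] F [-0.4  0.1  0.9] gap 45.0 q6 -0.37
```

View pics/v10.png

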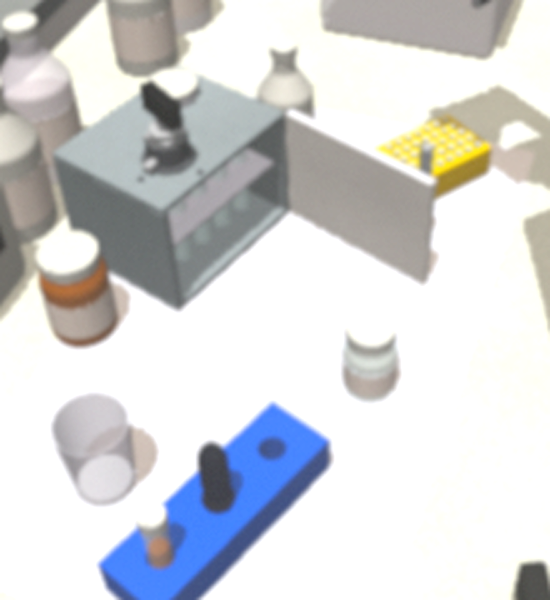

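The final view shows the door at about a right angle (edge at (430,275)) and the jar upright and clear at (370,360). The key stands in the turned lock at (165,120), and the bystanders are where they were. I'll hand it in.

```bash
python3 -c "
from station import manip
print(manip.sign_off())"
```

```text
the job is handed in; nothing more can be done
None
```

The job is handed in at about 23.5 s: by camera and force readings the key is home in the lock turned to its stop, the door stands about 1.5 rad open, the jar is upright well clear of its swing, and no bystander looks moved; the sign-off returned no verdict.

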